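Close a sample canister to snug in its holder

TASK

Set the metal sample canister upright and fully home in the square holder, square foot down, then screw its lid down clockwise (seen from above) until the turning torque climbs clearly and the lid is snug on its gasket. Do not overtighten it. Let go at the end and leave the other things on the bench where they are.

Things in the scene. Friction and masses are not known exactly. Their poses are not given: they have to be found in the camera images.
- canister_lid (a point): Centre of the black ribbed round screw lid, 44 mm across and 24 mm tall (60 to 84 mm above the canister's underside), at half its height (72 mm). Grip it across from above, to carry the canister as well as to turn it. Axes belong to the canister (they do not turn with the lid): z up its axis, x and y parallel to its foot's sides. Clockwise seen from above tightens.
- lid_top (a point): Middle of the lid's top face, 84 mm above the canister's underside, same axes. The lid starts loose: it must still turn 1 to 2.5 rad, how much cannot be seen, so regrasp if need be. It runs at 0.05 N m until it meets the gasket, then the torque rises springily by 1.8 N m per rad. Snug: hold 0.4 to 0.55 N m a moment, then let go; over 0.6 N m it is overtight. Let go, it eases back about 0.2 rad.
- gasket (a point): Middle of the rubber gasket, out of sight in the canister's mouth under the lid, on the axis, 57 mm above the underside while loose. Turning to snug presses it down by 0.3 to 0.7 mm only (2 mm per rad turned after the lid meets it: 0.15 to 0.35 rad); more crushes it. Let go, it eases to about 0.08 mm. The lid itself does not visibly sink.
- canister_mid (a point): Point near the middle of the canister, on its axis, 42 mm above its underside, axes as for the lid. Plain aluminium, 84 mm tall with the black lid, 0.35 to 0.51 kg: a square foot 58 x 58 mm, 14 mm high, with a 39 mm round body above. It starts upright on the worktop.
- holder_floor (a point): Centre of the recess's floor in the holder, 6 mm above the worktop. The holder is a grey square block 100 x 100 x 20 mm, bolted down, a dark screw head at each corner. The recess is 61 mm square, upright for 8 mm above its floor, then sloping out at 45 degrees to a 73 mm mouth; it stops the foot turning. x and y parallel to its sides; any quarter turn of the foot fits.
- stopwatch: round black pocket stopwatch lying flat, 61 x 54 x 16 mm; origin under its middle; leave alone
- rubber_stopper: tapered rubber stopper standing on end, 30 mm across, 29 mm tall; origin under its middle; leave alone
- filter_cassette: round plastic filter cassette, 40 mm across, 38 mm tall; origin under its middle; leave alone
- spanner: flat steel spanner 169 mm long lying along its own y axis; origin under its middle; leave alone
- screwdriver: screwdriver 195 mm long lying along its own y axis; origin under its middle; leave alone
- canister: The canister itself, as told at its centre; this origin is the middle of its underside.
Not all that is in view belongs to the job. Leave any yellow look-alike of the canister alone.

How it is judged:
By the outcome, as a careful person would: the job done as asked, in the order asked, and still so for the second after the job is handed in, with the robot touching nothing.
It also fails if it takes over 72 s, if anything falls off the work surface, if the arm or the gripper's body presses on something with over 40 N, if the wrist force passes 120 N, or if a joint passes its speed limit or range.

ROBOT

A 6-joint arm with a two-finger parallel gripper is mounted at the origin on a cart in front of the work surface, level with it; the furniture and walls round the work are solid. World frame = base frame: x ahead of the robot, y to its left, z up, the work surface at z = 0. Lengths are in m, angles in rad, forces in N, time in s.
With the tool pointing down it reaches from about 0.35 to 0.975 m from the base axis. Payload 4.9 kg.
Tool frame: the origin (TCP) lies on the centre line of the jaws, within the pads' length; the fingertips stand ctrl.tcp_to_tips ahead of it and the grasp point (between the pads) lies 3 mm ahead of it (ctrl.tcp_to_tips is the distance from the TCP to the fingertips, in m); z points along the fingers, y is the direction in which the jaws open and shut (so a half turn about z gives the same grasp; the last joint's range is limited). The gripper opens to 85 mm and grips with 20 to 120 N. Pads are 22 mm wide; open, the fingers measure 114 mm over their backs; the gripper's body (76 mm by 85 mm) begins 54 mm behind the grasp point. The pads swing forward as they close: fully open they stand 13 mm farther back than shut.
Start: joints at [-1.312, 0.053, 1.613, -0, 1.476, -0.119], TCP at [0.231, -0.581, 0.217] pointing down, gripper open.
Joint ranges: [-3.01, 3.01], [-1.01, 2.22], [0.06, 2.58], [-1.02, 4.17], [0.09, 2.62], [-3.14, 3.14]. Speed limits (rad/s): [2.57, 2.57, 3.14, 3.14, 3.14, 3.14].

INTERFACE

Orientations are given as a rotation vector (axis times angle).
In Python, from station import ctrl, vision gives the robot as it stands.
- The arm moves only by the tool jog_arm, never from a script. Its argument "deltas" is a list of rows, each a list of 7 numbers: the turn, a rotation vector about the tool's x, y, z in rad, then the shift along the tool's x, y, z in cm, then the opening, from 0 (shut) to 1 (fully open). A call has 1 to 12 rows; each row shifts and turns the commanded pose from where the row before left it, along the tool's axes as they then stand; what a row does not reach is not made up. A row lasts 1/12 s, in which the tool goes at most 41.7 mm and 7.16 degrees, less where a joint would pass 70% of its speed; a pose out of reach is approached as far as the arm can. A call with a gripper value outside its range is refused whole. The fingers move at their own pace and stop on an object; "grip_force" is the grip in N (left out, the last holds). Time passes only in rows, so rows that do not move let the fingers close. It gives the time, the measured TCP pose, the force and the opening at its end, in the units of the state.
- ctrl.get_obs(): the state, without advancing time (a new reading comes with each control period).
- vision.get_image(name): name is "scene" or "top" or "wrist"; returns (picture, depth): 420x560x3 uint8, red, green, blue; 420x560 float32, m along the optical axis (not along the pixel's ray), 0 where there is no reading.
- vision.calibration(name): a dict with "fx", "fy", "cx", "cy" (pixels), "rvec" (rotation vector, rad) and "tvec" (3), from world to camera coordinates, as OpenCV has them; the wrist camera has in their place "hand_eye" (4x4, takes a point from camera to tool coordinates, whose origin is the TCP and whose axes are the flange's). Camera axes: x right, y down, z forward; pixel columns grow to the right and rows downward; lengths in m; the calibration is good to about 2 mm. A picture is of the moment at which its call begins: read the wrist's pose just before it. calibration takes no time and is no camera call.
- ctrl.finish_job(): hands the job in, once; it reports no verdict.
The state is a dict: "t": time; "q": joint angles; "dq": joint speeds; "effort": joint torques, N m; "tool_pos": TCP position; "tool_rot": TCP orientation; "contact_force": force on the tool from outside, world axes, zero at the start; "wrist_torque": the same for the moment, N m; "opening": finger opening in m.
Only numpy, scipy, OpenCV 4.12 (cv2) and the standard library are available. Lean on these libraries where they do the work, as an engineer would, in place of code of your own. Each camera call takes 0.05 s, during which the arm holds its last target. There are 200 camera calls.

## Working session

There is one attempt and no reset: what is moved stays moved. The work goes in short steps, Python scripts to look and compute and a tool call to move; the robot and the scene stay as the last step left them, time stands still between calls to the robot, and variables do not carry over. Pictures are saved under pics/ and viewed, about 8 in all and at most 12, crops included, and the job is handed in when it is done.

Besides the shell and the picture viewer there is one more tool, called after "Request:" as a command line: name --pt "numbers of a row" for each row, then --argument value for the rest. jog_arm: Moves the arm, as the interface text tells. Its arguments: {"type":"object","properties":{"deltas":{"type":"array"},"grip_force":{"type":"number"}},"required":["deltas"]}

```bash
mkdir -p pics; ls; python3 - <<'E'
from station import ctrl, vision
import cv2, numpy as np
o=ctrl.get_obs(); print(o); print(ctrl.tcp_to_tips)
ims=[]
for n in("scene","top"):
    im,d=vision.get_image(n); np.savez(f"pics/{n}0.npz",im=im,d=d)
    cv2.imwrite(f"pics/{n}0.png",im[...,::-1]); print(n,vision.calibration(n))
print(vision.calibration("wrist"))
E
```

```text
pics
{'t': 0.0, 'q': array([-1.31202803e+00,  5.33729503e-02,  1.61429030e+00,  1.36898425e-06,
        1.47601575e+00, -1.19016177e-01]), 'dq': array([ 1.06758229e-03,  3.10187505e-04,  1.76996995e-04, -9.72930723e-04,
        4.81161547e-04,  2.82397624e-05]), 'effort': array([ 1.53583380e-03, -3.93687057e+01, -3.70173633e+01,  3.48802007e-05,
        7.18845418e-03, -8.95873029e-06]), 'tool_pos': array([ 0.23036117, -0.58029259,  0.21565529]), 'tool_rot': array([-3.08366836e+00, -5.89508813e-01,  2.26527787e-04]), 'contact_force': array([ 0.30305627, -0.48729201,  0.04201923]), 'wrist_torque': array([-0.050402  , -0.00486617,  0.00410578]), 'opening': 0.08532861590639332}
0.022
scene {'fx': 518.0332650347248, 'fy': 518.0332650347248, 'cx': 284.1205641647463, 'cy': 204.37577741184577, 'rvec': array([ 0.8798735 , -2.45319413,  1.13154588]), 'tvec': array([0.40201167, 0.3203875 , 0.93779305])}
top {'fx': 438.193328517869, 'fy': 438.193328517869, 'cx': 281.6975793640563, 'cy': 212.06325588323114, 'rvec': array([ 2.16041773, -2.17916807,  0.07271079]), 'tvec': array([-0.02452469,  0.55761257,  0.91945365])}
{'fx': 342.51833209720235, 'fy': 342.51833209720235, 'cx': 274.2050524261755, 'cy': 210.21422581679937, 'hand_eye': array([[ 2.98927703e-04, -9.56698928e-01, -2.91079152e-01,
         7.42692569e-02],
       [ 9.99999952e-01,  2.60844754e-04,  1.69636996e-04,
         9.64246024e-05],
       [-8.63650627e-05, -2.91079189e-01,  9.56698959e-01,
        -1.58222763e-01],
       [ 0.00000000e+00,  0.00000000e+00,  0.00000000e+00,
         1.00000000e+00]])}
```

View pics/top0.png

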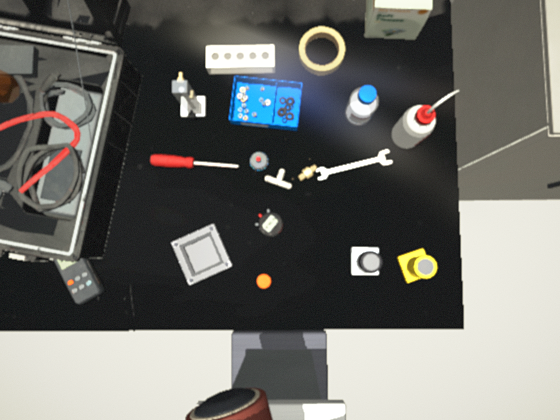

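View pics/scene0.png

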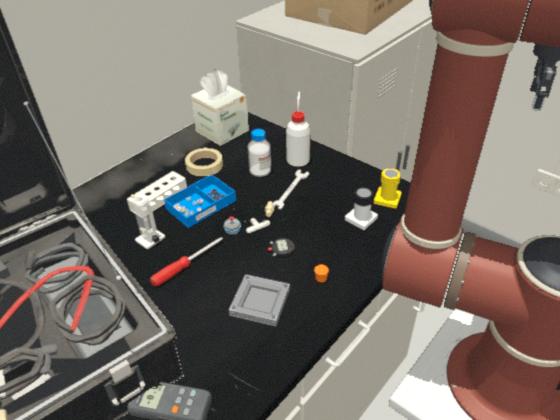

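The top view shows the canister at about (367,261) with its square foot, the yellow look-alike at (418,265) and the holder at (201,253). The stopwatch is at (269,222) and the orange stopper at (264,281). Next I locate the canister and holder.

```bash
cat > h.py <<'E'
import numpy as np, cv2
from scipy.spatial.transform import Rotation as R
from station import ctrl, vision
def cam(n,obs=None):
    c=vision.calibration(n)
    if n=="wrist":
        H=c["hand_eye"]; Rt=R.from_rotvec(obs["tool_rot"]).as_matrix()
        Rw=Rt@H[:3,:3]; o=obs["tool_pos"]+Rt@H[:3,3]
    else:
        Rw=R.from_rotvec(c["rvec"]).as_matrix().T; o=-Rw@c["tvec"]
    return c,Rw,o
def plane(n,px,z,obs=None):
    c,Rw,o=cam(n,obs); px=np.atleast_2d(np.asarray(px,float))
    d=np.c_[(px[:,0]-c["cx"])/c["fx"],(px[:,1]-c["cy"])/c["fy"],np.ones(len(px))]@Rw.T
    return o+d*((z-o[2])/d[:,2])[:,None]
def cloud(n,d,obs=None):
    c,Rw,o=cam(n,obs); v,u=np.mgrid[:d.shape[0],:d.shape[1]]
    P=np.stack([(u-c["cx"])/c["fx"]*d,(v-c["cy"])/c["fy"]*d,d],-1)
    return P@Rw.T+o
E
python3 - <<'E'
from h import *
f=np.load("pics/top0.npz"); im,d=f["im"],f["d"]
P=cloud("top",d)
for n,(u,v) in dict(lid=(371,262),foot=(356,252),hold_floor=(201,253),rim=(180,236),table=(300,230)).items():
    print(n,P[v,u],im[v,u])
hsv=cv2.cvtColor(im,cv2.COLOR_RGB2HSV)
m=((hsv[...,2]>140)&(hsv[...,1]<60)).astype(np.uint8)
def big(m,x0,y0,x1,y1):
    s=np.zeros_like(m); s[y0:y1,x0:x1]=m[y0:y1,x0:x1]
    c,_=cv2.findContours(s,cv2.RETR_EXTERNAL,cv2.CHAIN_APPROX_NONE); return max(c,key=cv2.contourArea)
for nm,box,z,th in (("foot",(340,238,395,285),.014,140),("holder",(160,215,245,295),.020,70)):
    m=((hsv[...,2]>th)&(hsv[...,1]<70)).astype(np.uint8)
    c=big(m,*box)[:,0]; W=plane("top",c,z)[:,:2]
    r=cv2.minAreaRect((W*1000).astype(np.float32)); print(nm,r)
Z=P[...,2]; s=(Z>.075)&(Z<.1); s[:,:340]=0; s[:,395:]=0; s[:238]=0; s[290:]=0
vu=np.argwhere(s)[:,::-1].astype(np.float32); print(len(vu),Z[s].mean(),plane("top",vu,.084).mean(0))
t=im[200:300,150:450]; cv2.imwrite("pics/crop.png",cv2.resize(t,None,fx=2.6,fy=2.6,interpolation=cv2.INTER_CUBIC)[...,::-1])
E
```

```text
lid [ 0.45099273 -0.20724246  0.0826321 ] [217 218 213]
foot [ 0.47050583 -0.18833003  0.01350863] [255 255 255]
hold_floor [0.4708869  0.14797256 0.00465892] [223 222 219]
rim [5.08521119e-01 1.95630683e-01 4.80070155e-05] [24 26 25]
table [ 0.51938105 -0.06877864  0.00174969] [27 31 29]
foot ((451.25213623046875, -206.07164001464844), (57.878292083740234, 60.373653411865234), 88.78591918945312)
holder ((469.6419677734375, 144.51522827148438), (104.87506103515625, 105.38440704345703), 23.66440200805664)
415 0.08420831461514404 [ 0.45108778 -0.20527679  0.084     ]
```

The canister is at about (0.451, -0.206), roughly axis-aligned, and the holder at about (0.470, 0.145), yaw about 24°. The sizes and heights match what was given. First I turn the tool about 86° counter-clockwise, so the jaws lie mostly along x and clear the look-alike.

Request:
jog_arm --pt "0 0 -0.125 0 0 0 1" --pt "0 0 -0.125 0 0 0 1" --pt "0 0 -0.125 0 0 0 1" --pt "0 0 -0.125 0 0 0 1" --pt "0 0 -0.125 0 0 0 1" --pt "0 0 -0.125 0 0 0 1" --pt "0 0 -0.125 0 0 0 1" --pt "0 0 -0.125 0 0 0 1" --pt "0 0 -0.125 0 0 0 1" --pt "0 0 -0.125 0 0 0 1" --pt "0 0 -0.125 0 0 0 1" --pt "0 0 -0.125 0 0 0 1"

```text
t: 1.1
tool_pos: [0.2304, -0.5806, 0.2162]
tool_rot: [-1.847, -2.54, -0.001]
contact_force: [0.5, -0.2, -0.7]
opening: 0.0854
```

```bash
cat >> h.py <<'E'
def go(x,y,z=None):
    "shift in tool cm to reach world x,y,z"
    o=ctrl.get_obs(); Rt=R.from_rotvec(o["tool_rot"]).as_matrix()
    w=np.array([x,y,o["tool_pos"][2] if z is None else z])-o["tool_pos"]
    ty=np.degrees(np.arctan2(Rt[1,0],Rt[0,0]))
    print("t %.2f pos"%o["t"],o["tool_pos"].round(4),"yaw %.2f"%ty,"tilt",Rt[:2,2].round(4),"q",o["q"].round(3),"F",o["contact_force"].round(1),"Tz",o["wrist_torque"].round(3),"open %.4f"%o["opening"])
    print("shift cm",(Rt.T@w*100).round(2))
E
python3 -c "
from h import *
go(.451,-.206,.25); go(.47,.145,.25)"
```

```text
t 1.10 pos [ 0.2304 -0.5806  0.2162] yaw 107.94 tilt [-0.0003  0.0012] q [-1.312  0.053  1.614  0.     1.476 -1.625] F [ 0.5 -0.2 -0.7] Tz [-0.017 -0.015 -0.008] open 0.0854
shift cm [28.84 32.52 -3.35]
t 1.10 pos [ 0.2304 -0.5806  0.2162] yaw 107.94 tilt [-0.0003  0.0012] q [-1.312  0.053  1.614  0.     1.476 -1.625] F [ 0.5 -0.2 -0.7] Tz [-0.017 -0.015 -0.008] open 0.0854
shift cm [61.65 45.14 -3.31]
```

Request:
jog_arm --pt "0 0 0 2.4 2.7 -0.28 1" --pt "0 0 0 2.4 2.7 -0.28 1" --pt "0 0 0 2.4 2.7 -0.28 1" --pt "0 0 0 2.4 2.7 -0.28 1" --pt "0 0 0 2.4 2.7 -0.28 1" --pt "0 0 0 2.4 2.7 -0.28 1" --pt "0 0 0 2.4 2.7 -0.28 1" --pt "0 0 0 2.4 2.7 -0.28 1" --pt "0 0 0 2.4 2.7 -0.28 1" --pt "0 0 0 2.4 2.7 -0.28 1" --pt "0 0 0 2.4 2.7 -0.28 1" --pt "0 0 0 2.4 2.7 -0.28 1"

```text
t: 2.1
tool_pos: [0.4527, -0.2066, 0.2502]
tool_rot: [-1.856, -2.535, 0.0]
contact_force: [0.3, -0.8, -0.1]
opening: 0.0854
```

Request:
jog_arm --pt "0 0 0 0 0 0 1" --pt "0 0 0 0 0 0 1" --pt "0 0 0 0 0 0 1"

```text
t: 2.35
tool_pos: [0.452, -0.2086, 0.25]
tool_rot: [-1.855, -2.535, 0.001]
contact_force: [-0.1, 0.1, 0.1]
opening: 0.0853
```

```bash
python3 - <<'E'
from h import *
go(.47,.145,.25)
o=ctrl.get_obs(); im,d=vision.get_image("wrist"); np.savez("pics/w1.npz",im=im,d=d,pos=o["tool_pos"],rot=o["tool_rot"])
cv2.imwrite("pics/w1.png",im[...,::-1])
P=cloud("wrist",d,o); Z=P[...,2]
s=(Z>.076)&(Z<.095)&(P[...,1]>-.25)&(P[...,1]<-.16)&(abs(P[...,0]-.45)<.05)
print(s.sum(),Z[s].mean()); c,_=cv2.findContours(s.astype(np.uint8),0,1); c=max(c,key=cv2.contourArea)[:,0]
W=plane("wrist",c,.084,o)[:,:2]; print(cv2.minEnclosingCircle((W*1000).astype(np.float32)))
s=(Z>.007)&(Z<.022)&(P[...,1]>-.25)&(P[...,1]<-.16)&(abs(P[...,0]-.45)<.05)
print(s.sum(),Z[s].mean()); vu=np.argwhere(s)[:,::-1]
W=plane("wrist",vu,.014,o)[:,:2]; print(cv2.minAreaRect((W*1000).astype(np.float32)))
E
```

```text
t 2.35 pos [ 0.452  -0.2086  0.25  ] yaw 107.61 tilt [-0.0009 -0.    ] q [-5.820e-01 -2.750e-01  1.860e+00 -1.000e-03  1.557e+00 -8.890e-01] F [-0.1  0.1  0.1] Tz [0.028 0.021 0.018] open 0.0853
shift cm [33.16 12.41  0.  ]
1678 0.08531055123764428
((451.0047302246094, -205.45355224609375), 23.092689514160156)
977 0.015046808685902153
((451.371337890625, -205.72488403320312), (58.2198600769043, 57.77146530151367), 88.94734954833984)
```

View pics/w1.png

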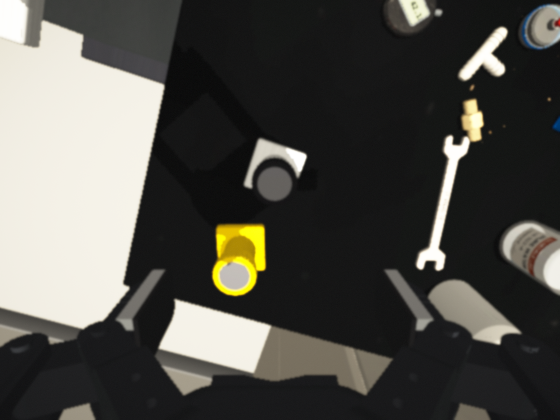

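The canister is at pixel (275,175) with a clear gap to the yellow one at (238,260). Both cameras put it at (0.451, -0.2055) with yaw -1.1°. Next I look at the holder from near.

Request:
jog_arm --pt "0 0 0 3.3 1.24 0 1" --pt "0 0 0 3.3 1.24 0 1" --pt "0 0 0 3.3 1.24 0 1" --pt "0 0 0 3.3 1.24 0 1" --pt "0 0 0 3.3 1.24 0 1" --pt "0 0 0 3.3 1.24 0 1" --pt "0 0 0 3.3 1.24 0 1" --pt "0 0 0 3.3 1.24 0 1" --pt "0 0 0 3.3 1.24 0 1" --pt "0 0 0 3.3 1.24 0 1" --pt "0 0 0 0 0 0 1" --pt "0 0 0 0 0 0 1"

```text
t: 3.4
tool_pos: [0.4709, 0.1435, 0.25]
tool_rot: [-1.854, -2.536, 0.002]
contact_force: [0.4, -0.2, 0.2]
opening: 0.0854
```

```bash
python3 - <<'E'
from h import *
go(.451,-.2055,.25)
o=ctrl.get_obs(); im,d=vision.get_image("wrist"); np.savez("pics/w2.npz",im=im,d=d,pos=o["tool_pos"],rot=o["tool_rot"])
cv2.imwrite("pics/w2.png",im[...,::-1])
P=cloud("wrist",d,o); Z=P[...,2]
near=(abs(P[...,0]-.47)<.08)&(abs(P[...,1]-.145)<.08)
for nm,a,b,z in(("rim",.0175,.026,.02),("floor",.003,.009,.006)):
    s=near&(Z>a)&(Z<b)&(cv2.cvtColor(im,cv2.COLOR_RGB2GRAY)>60)
    c,_=cv2.findContours(s.astype(np.uint8),0,1); c=max(c,key=cv2.contourArea)[:,0]
    W=plane("wrist",c,z,o)[:,:2]; print(nm,s.sum(),Z[s].mean(),cv2.minAreaRect((W*1000).astype(np.float32)))
E
```

```text
t 3.40 pos [0.4709 0.1435 0.25  ] yaw 107.64 tilt [-0.001  -0.0007] q [ 1.450e-01 -2.900e-01  1.872e+00 -1.000e-03  1.560e+00 -1.630e-01] F [ 0.4 -0.2  0.2] Tz [ 0.008  0.023 -0.037] open 0.0854
shift cm [-3.266e+01 -1.247e+01  3.000e-02]
rim 4372 0.021044849362079822 ((469.1279296875, 145.6564178466797), (100.1519775390625, 100.3099136352539), 23.667184829711914)
floor 2621 0.007278635079704266 ((469.43939208984375, 144.70883178710938), (61.57155227661133, 60.90203094482422), 23.610658645629883)
```

View pics/w2.png

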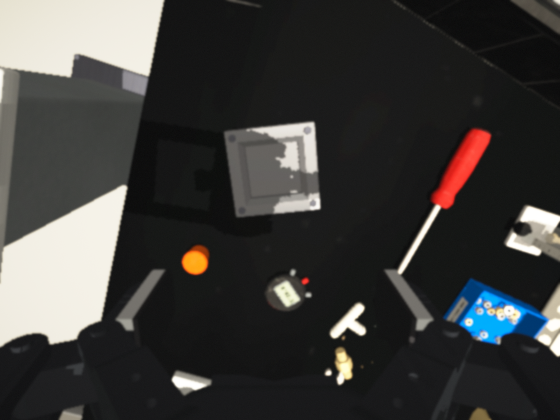

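The holder is at pixel (273,170), centre (0.4693, 0.1452), yaw 23.65°. The rim measured 100 mm and the floor 61 mm, as they should. Going back for the canister.

Request:
jog_arm --pt "0 0 0 -3.27 -1.25 0 1" --pt "0 0 0 -3.27 -1.25 0 1" --pt "0 0 0 -3.27 -1.25 0 1" --pt "0 0 0 -3.27 -1.25 0 1" --pt "0 0 0 -3.27 -1.25 0 1" --pt "0 0 0 -3.27 -1.25 0 1" --pt "0 0 0 -3.27 -1.25 0 1" --pt "0 0 0 -3.27 -1.25 0 1" --pt "0 0 0 -3.27 -1.25 0 1" --pt "0 0 0 -3.27 -1.25 0 1" --pt "0 0 0 0 0 0 1" --pt "0 0 0 0 0 0 1"

```text
t: 4.45
tool_pos: [0.449, -0.2089, 0.2502]
tool_rot: [-1.864, -2.528, 0.0]
contact_force: [-0.2, 0.2, -0.0]
opening: 0.085
```

```bash
python3 -c "
from h import *
go(.451,-.2055,.073)"
```

```text
t 4.45 pos [ 0.449  -0.2089  0.2502] yaw 107.20 tilt [-0.0008  0.0005] q [-0.586 -0.282  1.866 -0.     1.559 -0.886] F [-0.2  0.2 -0. ] Tz [-0.016 -0.01   0.002] open 0.0850
shift cm [ 0.25  0.3  17.72]
```

Request:
jog_arm --pt "0 0 0 0.2 0.2 3 1" --pt "0 0 0 0 0 3 1" --pt "0 0 0 0 0 3 1" --pt "0 0 0 0 0 1 1" --pt "0 0 0 0 0 0 1" --pt "0 0 0 0 0 0 1" --pt "0 0 0 0 0 0 1"

```text
t: 5.03
tool_pos: [0.4529, -0.204, 0.1529]
tool_rot: [1.853, 2.532, 0.0]
contact_force: [-0.0, -0.0, -0.1]
opening: 0.0855
```

```bash
python3 -c "
from h import *
go(.451,-.2055,.073)"
```

```text
t 5.03 pos [ 0.4529 -0.204   0.1529] yaw 107.60 tilt [ 0.0031 -0.0019] q [-0.573 -0.216  1.974  0.     1.38  -0.88 ] F [-0.  -0.  -0.1] Tz [-0.032  0.006  0.038] open 0.0855
shift cm [-0.06 -0.25  7.99]
```

Request:
jog_arm --pt "0 0 0 0 -0.15 2 1" --pt "0 0 0 0 0 2 1" --pt "0 0 0 0 0 2 1" --pt "0 0 0 0 0 1.5 1" --pt "0 0 0 0 0 0.5 1" --pt "0 0 0 0 0 0 1" --pt "0 0 0 0 0 0 1" --pt "0 0 0 0 0 0 1"

```text
t: 5.7
tool_pos: [0.4517, -0.2047, 0.0727]
tool_rot: [1.853, 2.532, 0.0]
contact_force: [-0.3, -0.2, -0.4]
opening: 0.0854
```

```bash
python3 -c "
from h import *
go(.451,-.2055,.073)"
```

```text
t 5.70 pos [ 0.4517 -0.2047  0.0727] yaw 107.59 tilt [ 0.003 -0.002] q [-0.576 -0.125  2.038  0.     1.226 -0.883] F [-0.3 -0.2 -0.4] Tz [ 0.007 -0.051 -0.023] open 0.0854
shift cm [-0.05 -0.1  -0.03]
```

Request:
jog_arm --pt "0 0 0 0 0 0 0" --pt "0 0 0 0 0 0 0" --pt "0 0 0 0 0 0 0" --pt "0 0 0 0 0 0 0" --pt "0 0 0 0 0 0 0" --pt "0 0 0 0 0 0 0" --pt "0 0 0 0 0 0 0" --pt "0 0 0 0 0 0 0" --grip_force 60

```text
t: 6.37
tool_pos: [0.4503, -0.2038, 0.0704]
tool_rot: [-1.856, -2.535, -0.0]
contact_force: [-0.7, 0.2, 0.2]
opening: -0.0003
```

```bash
python3 -c "
from h import *
go(.451,-.2055,.073)"
```

```text
t 6.37 pos [ 0.4503 -0.2038  0.0704] yaw 107.59 tilt [-0.0001  0.0001] q [-0.576 -0.124  2.04   0.     1.225 -0.883] F [-0.7  0.2  0.2] Tz [-0.005  0.055 -0.04 ] open -0.0003
shift cm [-0.18  0.01 -0.26]
```

The opening reads 0, so the jaws closed on nothing. I look before doing anything else.

```bash
python3 - <<'E'
from h import *
o=ctrl.get_obs(); im,d=vision.get_image("wrist")
im2,d2=vision.get_image("scene")
a=cv2.resize(im2[130:270,280:467],(560,420),interpolation=cv2.INTER_CUBIC)
cv2.imwrite("pics/w3.png",np.hstack([cv2.resize(im,(400,300)),cv2.resize(a,(400,300))])[...,::-1])
go(.451,-.2055,.073)
P=cloud("scene",d2); s=(P[...,2]>.05)&(P[...,2]<.1)&(abs(P[...,0]-.45)<.07)&(abs(P[...,1]+.2)<.07); print(s.sum(),P[s].mean(0))
E
```

```text
t 6.47 pos [ 0.4503 -0.2038  0.0704] yaw 107.59 tilt [-0.0002  0.0001] q [-0.576 -0.124  2.04  -0.     1.225 -0.883] F [ 0.2 -0.3 -0. ] Tz [ 0.009 -0.021 -0.007] open -0.0002
shift cm [-0.18  0.01 -0.26]
323 [ 0.44147021 -0.19422827  0.07653245]
```

View pics/w3.png

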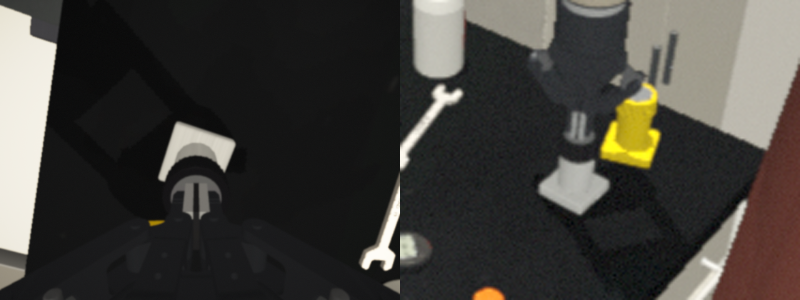

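The view suggests the shut fingers end at the lid's top rather than around it. I measure the fingertips and lid from depth.

```bash
python3 - <<'E'
from h import *
o=ctrl.get_obs(); im,d=vision.get_image("wrist")
np.savez("pics/w3.npz",im=im,d=d)
P=cloud("wrist",d,o); Rt=R.from_rotvec(o["tool_rot"]).as_matrix(); T=(P-o["tool_pos"])@Rt
for v in range(230,330,8):
    print(v,[ (u,*(T[v,u]*1000).round(0).astype(int)) for u in (250,262,270,276,284,296)])
im2,d2=vision.get_image("scene"); P2=cloud("scene",d2)
ims=[cv2.resize(im[200:350,200:350],(400,400),interpolation=cv2.INTER_CUBIC),cv2.resize(im2[150:240,320:410],(400,400),interpolation=cv2.INTER_CUBIC)]
cv2.imwrite("pics/w4.png",np.clip(np.hstack(ims)[...,::-1]*1.6,0,255))
for v in range(178,232,4): print(v,[(u,*(P2[v,u]*1000).round(0).astype(int)) for u in (356,362,366)])
E
```

```text
230 [(250, np.int64(17), np.int64(-11), np.int64(-4)), (262, np.int64(19), np.int64(-6), np.int64(-9)), (270, np.int64(20), np.int64(-2), np.int64(-11)), (276, np.int64(20), np.int64(1), np.int64(-11)), (284, np.int64(19), np.int64(5), np.int64(-9)), (296, np.int64(18), np.int64(10), np.int64(-6))]
238 [(250, np.int64(17), np.int64(-11), np.int64(-13)), (262, np.int64(18), np.int64(-5), np.int64(-15)), (270, np.int64(17), np.int64(-2), np.int64(-14)), (276, np.int64(18), np.int64(1), np.int64(-16)), (284, np.int64(17), np.int64(5), np.int64(-15)), (296, np.int64(17), np.int64(10), np.int64(-14))]
246 [(250, np.int64(13), np.int64(-11), np.int64(-14)), (262, np.int64(14), np.int64(-5), np.int64(-15)), (270, np.int64(14), np.int64(-2), np.int64(-15)), (276, np.int64(14), np.int64(1), np.int64(-15)), (284, np.int64(14), np.int64(5), np.int64(-15)), (296, np.int64(14), np.int64(10), np.int64(-15))]
254 [(250, np.int64(9), np.int64(-11), np.int64(-14)), (262, np.int64(10), np.int64(-5), np.int64(-15)), (270, np.int64(10), np.int64(-2), np.int64(-16)), (276, np.int64(10), np.int64(1), np.i
[... 4494 characters left out ...]
62, np.int64(437), np.int64(-190), np.int64(20)), (366, np.int64(429), np.int64(-197), np.int64(19))]
222 [(356, np.int64(443), np.int64(-174), np.int64(15)), (362, np.int64(431), np.int64(-182), np.int64(15)), (366, np.int64(426), np.int64(-192), np.int64(12))]
226 [(356, np.int64(442), np.int64(-175), np.int64(1)), (362, np.int64(426), np.int64(-174), np.int64(11)), (366, np.int64(419), np.int64(-182), np.int64(10))]
230 [(356, np.int64(435), np.int64(-165), np.int64(-1)), (362, np.int64(424), np.int64(-174), np.int64(0)), (366, np.int64(418), np.int64(-182), np.int64(-3))][ WARN:0@2.355] global loadsave.cpp:1063 imwrite_ Unsupported depth image for selected encoder is fallbacked to CV_8U.
```

View pics/w4.png

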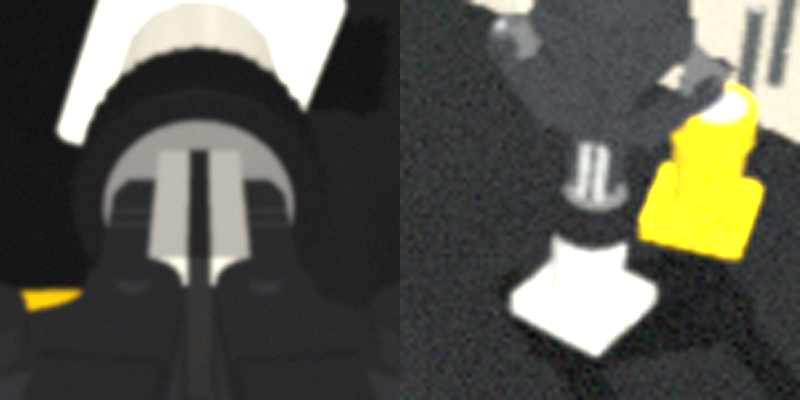

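```bash
python3 - <<'E'
from h import *
f=np.load("pics/w1.npz"); o=dict(tool_pos=f["pos"],tool_rot=f["rot"]); d=f["d"]
P=cloud("wrist",d,o); Rt=R.from_rotvec(f["rot"]).as_matrix(); T=(P-f["pos"])@Rt*1000
s=(T[...,2]<60)&(d>0)
for a in range(-70,30,5):
    m=s&(T[...,2]>=a)&(T[...,2]<a+5)
    if m.any(): print(a,m.sum(),"x",np.percentile(T[m][:,0],[0,50,100]).round(0),"y",np.percentile(T[m][:,1],[0,25,50,75,100]).round(0))
E
```

```text
-70 955 x [ 0.  9. 13.] y [-54. -44.  42.  45.  55.]
-65 865 x [-4.  9. 12.] y [-56. -43. -42.  43.  56.]
-60 1141 x [-11.   7.  12.] y [-56. -43.  42.  43.  57.]
-55 1034 x [-12.   7.  12.] y [-56. -43. -42.  43.  57.]
-50 952 x [-12.   7.  12.] y [-56. -43.  42.  43.  57.]
-45 829 x [-11.   7.  12.] y [-56. -43. -42.  43.  57.]
-40 717 x [-12.   6.  12.] y [-56. -43.  42.  43.  57.]
-35 462 x [-11.   3.  11.] y [-54. -42.  43.  43.  55.]
-30 64 x [-9. -1.  8.] y [-43. -42.  43.  43.  43.]
```

The fingertips really stand about 18 mm behind the reported TCP: -18 mm shut and -31 mm open, in both cameras. That is 40 mm off the stated +22 mm. The jaws therefore closed just above the lid at 88 mm without touching it, and the grasp point is about 37 mm behind the TCP. The fix is to open, go down to TCP z ≈ 0.035 and grip again.

Request:
jog_arm --pt "0 0 0 0 0 0 1" --pt "0 0 0 0 0 0 1" --pt "0 0 0 0 0 0 1" --pt "0 0 0 0 0 0 1" --pt "0 0 0 0 0 0 1" --pt "0 0 0 0 0 0 1" --pt "0 0 0 0 0 0 1"

```text
t: 7.15
tool_pos: [0.4504, -0.2039, 0.0705]
tool_rot: [1.856, 2.535, -0.0]
contact_force: [-0.2, -0.8, -0.5]
opening: 0.0834
```

```bash
python3 -c "
from h import *
go(.451,-.2055,.035)"
```

```text
t 7.15 pos [ 0.4504 -0.2039  0.0705] yaw 107.59 tilt [-0. -0.] q [-0.576 -0.124  2.04  -0.     1.225 -0.883] F [-0.2 -0.8 -0.5] Tz [-0.015 -0.033  0.025] open 0.0834
shift cm [-0.18  0.01  3.55]
```

Request:
jog_arm --pt "0 0 0 -0.1 0 1 1" --pt "0 0 0 0 0 1 1" --pt "0 0 0 0 0 1 1" --pt "0 0 0 0 0 0.5 1" --pt "0 0 0 0 0 0 1"

```text
t: 7.57
tool_pos: [0.449, -0.2038, 0.0329]
tool_rot: [-1.853, -2.531, 0.0]
contact_force: [0.0, 0.3, 0.1]
opening: 0.0855
```

Request:
jog_arm --pt "0 0 0 0 0 0 0" --pt "0 0 0 0 0 0 0" --pt "0 0 0 0 0 0 0" --pt "0 0 0 0 0 0 0" --pt "0 0 0 0 0 0 0" --pt "0 0 0 0 0 0 0" --grip_force 60

```text
t: 8.07
tool_pos: [0.451, -0.2052, 0.0364]
tool_rot: [1.855, 2.534, -0.0]
contact_force: [-2.7, -0.9, 5.2]
opening: 0.0421
```

```bash
python3 -c "
from h import *
go(.451,-.2055,.035)"
```

```text
t 8.07 pos [ 0.451  -0.2052  0.0364] yaw 107.59 tilt [ 0.0006 -0.0008] q [-0.577 -0.071  2.056 -0.     1.156 -0.884] F [-2.7 -0.9  5.2] Tz [0.031 0.339 0.018] open 0.0421
shift cm [-0.03 -0.01  0.14]
```

Gripped at 42 mm. I lift it 7 cm, check, then carry it.

Request:
jog_arm --pt "0 0 0 0 0 -0.5 0" --pt "0 0 0 0 0 -1 0" --pt "0 0 0 0 0 -1.5 0" --pt "0 0 0 0 0 -1.5 0" --pt "0 0 0 0 0 -1.5 0" --pt "0 0 0 0 0 -1 0" --pt "0 0 0 0 0 0 0" --pt "0 0 0 0 0 0 0" --pt "0 0 0 0 0 0 0"

```text
t: 8.82
tool_pos: [0.4499, -0.2043, 0.1043]
tool_rot: [-1.854, -2.533, 0.0]
contact_force: [-2.7, -0.8, -4.4]
opening: 0.0424
```

```bash
python3 -c "
from h import *
go(.4693,.1452,.105)"
```

```text
t 8.82 pos [ 0.4499 -0.2043  0.1043] yaw 107.59 tilt [-0.0017  0.0011] q [-0.577 -0.167  2.017  0.     1.293 -0.884] F [-2.7 -0.8 -4.4] Tz [ 0.057 -0.163  0.024] open 0.0424
shift cm [ 3.273e+01  1.241e+01 -3.000e-02]
```

It is lifted: 4.4 N, so about 0.45 kg. I carry it to above the holder, then turn it 24.7° counter-clockwise.

Request:
jog_arm --pt "0 0 0 1.5 0.57 0 0" --pt "0 0 0 2.5 0.95 0 0" --pt "0 0 0 3.1 1.18 0 0" --pt "0 0 0 3.1 1.18 0 0" --pt "0 0 0 3.1 1.18 0 0" --pt "0 0 0 3.1 1.18 0 0" --pt "0 0 0 3.1 1.18 0 0" --pt "0 0 0 3.1 1.18 0 0" --pt "0 0 0 3.1 1.18 0 0" --pt "0 0 0 3.1 1.18 0 0" --pt "0 0 0 2.5 0.95 0 0" --pt "0 0 0 1.4 0.5 0 0"

```text
t: 9.82
tool_pos: [0.4689, 0.1471, 0.104]
tool_rot: [-1.851, -2.535, 0.001]
contact_force: [0.2, -1.4, -4.5]
opening: 0.0421
```

Request:
jog_arm --pt "0 0 -0.06 0 0 0 0" --pt "0 0 -0.1 0 0 0 0" --pt "0 0 -0.1 0 0 0 0" --pt "0 0 -0.1 0 0 0 0" --pt "0 0 -0.07 0 0 0 0" --pt "0 0 0 0 0 0 0" --pt "0 0 0 0 0 0 0" --pt "0 0 0 0 0 0 0"

```text
t: 10.48
tool_pos: [0.4696, 0.1443, 0.1047]
tool_rot: [-1.274, -2.87, 0.001]
contact_force: [0.4, -0.3, -4.4]
opening: 0.0418
```

```bash
python3 - <<'E'
from h import *
go(.4693,.1452,.105)
o=ctrl.get_obs(); im,d=vision.get_image("wrist"); im2,d2=vision.get_image("scene"); im3,d3=vision.get_image("top")
np.savez("pics/w5.npz",im=im,d=d,im2=im2,d2=d2,im3=im3,d3=d3,pos=o["tool_pos"],rot=o["tool_rot"])
a=cv2.resize(im2[220:340,200:360],(400,300),interpolation=cv2.INTER_CUBIC); b=cv2.resize(im3[195:315,120:280],(400,300),interpolation=cv2.INTER_CUBIC)
cv2.imwrite("pics/w5.png",np.vstack([np.hstack([cv2.resize(im,(400,300)),a]),np.hstack([b,b*0])])[...,::-1])
E
```

```text
t 10.48 pos [0.4696 0.1443 0.1047] yaw 132.14 tilt [-0.0015 -0.0002] q [ 0.147 -0.175  2.023  0.     1.294 -0.589] F [ 0.4 -0.3 -4.4] Tz [-0.101  0.094  0.021] open 0.0418
shift cm [ 0.09  0.04 -0.03]
```

View pics/w5.png

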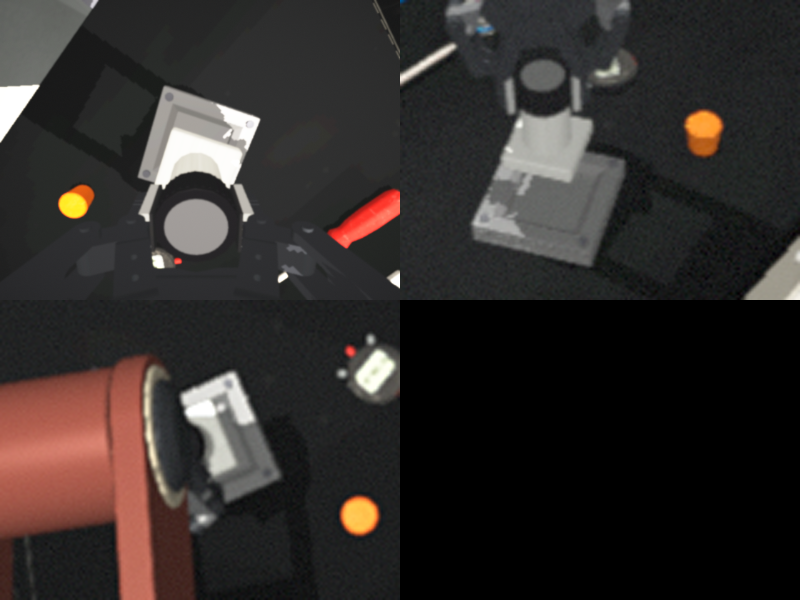

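The canister hangs upright in the jaws. In the wrist view the foot's front edge runs from (172,128) to (243,152) in the half-scale tile, with the holder behind it. I measure the foot's yaw and centre against the holder.

```bash
python3 - <<'E'
from h import *
f=np.load("pics/w5.npz"); o=dict(tool_pos=f["pos"],tool_rot=f["rot"]); d=f["d"]; im=f["im"]
P=cloud("wrist",d,o); Z=P[...,2]
near=(abs(P[...,0]-.47)<.09)&(abs(P[...,1]-.145)<.09)
g=cv2.cvtColor(im,cv2.COLOR_RGB2GRAY)
s=near&(Z>.07)&(Z<.094)&(g>120); 
c,_=cv2.findContours(s.astype(np.uint8),0,1); c=max(c,key=cv2.contourArea)[:,0]
print("foot top z",np.median(Z[s]),s.sum())
z=np.median(Z[s]); W=plane("wrist",c,z,o)[:,:2]
r=cv2.minAreaRect((W*1000).astype(np.float32)); print(r, cv2.boxPoints(r).round(1).tolist())
# rim (near, visible part): outer edges
s=near&(Z>.0165)&(Z<.027)&(g>50); print("rim z",np.median(Z[s]),s.sum())
vu=np.argwhere(s)[:,::-1]; W=plane("wrist",vu,.02,o)[:,:2]; r=cv2.minAreaRect((W*1000).astype(np.float32)); print(r,cv2.boxPoints(r).round(1).tolist())
# lid top centre
s=near&(Z>.145)&(Z<.162); print("lid z",np.median(Z[s]),s.sum()); c,_=cv2.findContours(s.astype(np.uint8),0,1); c=max(c,key=cv2.contourArea)[:,0]
W=plane("wrist",c,np.median(Z[s]),o)[:,:2]; print(cv2.minEnclosingCircle((W*1000).astype(np.float32)))
E
```

```text
foot top z 0.08323813167679395 4655
((467.7308349609375, 148.77880859375), (57.21623992919922, 51.28659439086914), 23.444257736206055) [[431.29998779296875, 160.89999389648438], [451.70001220703125, 113.9000015258789], [504.20001220703125, 136.60000610351562], [483.79998779296875, 183.6999969482422]]
rim z 0.02111429729347697 7189
((469.09814453125, 145.90719604492188), (100.2285385131836, 100.51873016357422), 23.68994903564453) [[403.0, 171.8000030517578], [443.3999938964844, 79.69999694824219], [535.2000122070312, 120.0], [494.79998779296875, 212.10000610351562]]
lid z 0.15359630759734122 12842
((465.529541015625, 149.1584930419922), 34.643306732177734)
```

The foot's yaw is 23.4° against the holder's 23.7°, and its centre (469.1, 145.7) against (469.1, 145.9). So it is aligned to within 0.5 mm. The underside is at 69 mm and must go down 63 mm to the floor. I lower most of the way, then in small steps.

Request:
jog_arm --pt "0 0 0 0 0 1 0" --pt "0 0 0 0 0 1.3 0" --pt "0 0 0 0 0 1.2 0" --pt "0 0 0 0 0 0.7 0" --pt "0 0 0 0 0 0.4 0" --pt "0 0 0 0 0 0 0" --pt "0 0 0 0 0 0 0"

```text
t: 11.22
tool_pos: [0.4701, 0.1444, 0.0594]
tool_rot: [-1.272, -2.872, 0.0]
contact_force: [1.1, 0.0, -4.8]
opening: 0.042
```

Request:
jog_arm --pt "0 0 0 0 0 0.2 0" --pt "0 0 0 0 0 0.2 0" --pt "0 0 0 0 0 0.2 0" --pt "0 0 0 0 0 0.2 0" --pt "0 0 0 0 0 0 0" --pt "0 0 0 0 0 0 0"

```text
t: 11.72
tool_pos: [0.4703, 0.1445, 0.0517]
tool_rot: [1.272, 2.872, 0.001]
contact_force: [-0.4, 0.2, -4.3]
opening: 0.0424
```

```bash
python3 -c "
from h import *
go(.4693,.1455,.042)"
```

```text
t 11.72 pos [0.4703 0.1445 0.0517] yaw 132.23 tilt [0.0004 0.0002] q [ 0.147 -0.103  2.056  0.     1.188 -0.59 ] F [-0.4  0.2 -4.3] Tz [ 0.138 -0.035  0.04 ] open 0.0424
shift cm [ 0.14 -0.01  0.97]
```

Request:
jog_arm --pt "0 0 0 0.05 0 0.15 0" --pt "0 0 0 0 0 0.15 0" --pt "0 0 0 0 0 0.15 0" --pt "0 0 0 0 0 0.15 0" --pt "0 0 0 0 0 0.1 0" --pt "0 0 0 0 0 0 0"

```text
t: 12.22
tool_pos: [0.4694, 0.1451, 0.0439]
tool_rot: [-1.272, -2.872, -0.001]
contact_force: [-0.4, 2.9, -3.2]
opening: 0.0421
```

Request:
jog_arm --pt "0 0 0 0 0 0.1 0" --pt "0 0 0 0 0 0.1 0" --pt "0 0 0 0 0 0 0"

```text
t: 12.47
tool_pos: [0.4695, 0.145, 0.0428]
tool_rot: [-1.272, -2.871, 0.0]
contact_force: [-4.0, 3.4, 1.9]
opening: 0.0421
```

```bash
python3 -c "
from h import *
go(.4693,.1455,.042)"
```

```text
t 12.47 pos [0.4695 0.145  0.0428] yaw 132.23 tilt [-0.0013  0.0003] q [ 1.480e-01 -9.000e-02  2.061e+00  1.000e-03  1.171e+00 -5.900e-01] F [-4.   3.4  1.9] Tz [ 0.502  0.596 -0.027] open 0.0421
shift cm [0.05 0.02 0.08]
```

Request:
jog_arm --pt "0 0 0 0.05 0 0.05 0" --pt "0 0 0 0 0 0.05 0" --pt "0 0 0 0 0 0 0"

```text
t: 12.72
tool_pos: [0.4694, 0.1452, 0.0425]
tool_rot: [-1.272, -2.872, 0.001]
contact_force: [-6.2, 1.5, 7.7]
opening: 0.0421
```

```bash
python3 - <<'E'
from h import *
go(.4693,.1455,.042)
o=ctrl.get_obs(); im,d=vision.get_image("wrist")
P=cloud("wrist",d,o); Z=P[...,2]; g=cv2.cvtColor(im,cv2.COLOR_RGB2GRAY)
near=(abs(P[...,0]-.47)<.09)&(abs(P[...,1]-.145)<.09)
c=np.array([.4693,.1455]); a=np.radians(23.65); n=np.array([[np.cos(a),np.sin(a)],[-np.sin(a),np.cos(a)]])
L=(P[...,:2]-c)@n.T; m=abs(L).max(-1)
print("rim",np.median(Z[near&(m>.039)&(m<.048)&(g>60)&(Z>.01)]))
s=near&(m<.027)&(m>.0225)&(g>100)&(Z<.05); print("foot top",np.median(Z[s]),np.percentile(Z[s],[5,95]),s.sum())
q=np.c_[L[s],np.ones(s.sum())]; print("plane tilt",np.linalg.lstsq(q,Z[s],rcond=None)[0])
s=near&(abs(Z-.091)<.01); print("lid",np.median(Z[s]),s.sum())
E
```

```text
t 12.72 pos [0.4694 0.1452 0.0425] yaw 132.23 tilt [-0.001  -0.0003] q [ 0.148 -0.089  2.061 -0.     1.171 -0.589] F [-6.2  1.5  7.7] Tz [ 0.245  1.023 -0.064] open 0.0421
shift cm [0.03 0.01 0.05]
rim 0.022395927827214973
foot top 0.02138687710111238 [0.02029768 0.02242435] 1676
plane tilt [-0.00450957 -0.00119912  0.02138746]
lid 0.0916161468016496 13319
```

The foot top is level with the rim to within 1 mm and flat, so it is home. I let go briefly to relieve the side load, check again, then grip to turn.

Request:
jog_arm --pt "0 0 0 0 0 -0.1 1" --pt "0 0 0 0 0 0 1" --pt "0 0 0 0 0 0 1" --pt "0 0 0 0 0 0 1" --pt "0 0 0 0 0 0 1" --pt "0 0 0 0 0 0 1"

```text
t: 13.27
tool_pos: [0.4696, 0.145, 0.0425]
tool_rot: [1.272, 2.872, -0.0]
contact_force: [0.4, -0.7, -0.2]
opening: 0.0852
```

```bash
cat > seat.py <<'E'
from h import *
o=ctrl.get_obs(); go(.4693,.1455,.042); im,d=vision.get_image("wrist")
P=cloud("wrist",d,o); Z=P[...,2]; g=cv2.cvtColor(im,cv2.COLOR_RGB2GRAY)
near=(abs(P[...,0]-.47)<.09)&(abs(P[...,1]-.145)<.09)
c=np.array([.4693,.1455]); a=np.radians(23.65); n=np.array([[np.cos(a),np.sin(a)],[-np.sin(a),np.cos(a)]])
L=(P[...,:2]-c)@n.T; m=abs(L).max(-1)
print("rim",np.median(Z[near&(m>.039)&(m<.048)&(g>60)&(Z>.01)]))
s=near&(m<.027)&(m>.0225)&(g>100)&(Z<.05); print("foot top",np.median(Z[s]),s.sum())
q=np.c_[L[s],np.ones(s.sum())]; print("plane",np.linalg.lstsq(q,Z[s],rcond=None)[0].round(4))
s=(abs(P[...,:2]-c).max(-1)<.023)&(abs(Z-.091)<.008); k,_=cv2.findContours(s.astype(np.uint8),0,1); k=max(k,key=cv2.contourArea)[:,0]
W=plane("wrist",k,.09,o)[:,:2]; print("lid z",np.median(Z[s]),cv2.minEnclosingCircle((W*1000).astype(np.float32)))
E
python3 seat.py
```

```text
t 13.27 pos [0.4696 0.145  0.0425] yaw 132.22 tilt [ 0.0002 -0.0002] q [ 0.148 -0.09   2.062 -0.     1.169 -0.589] F [ 0.4 -0.7 -0.2] Tz [-0.041  0.032 -0.   ] open 0.0852
shift cm [0.06 0.01 0.05]
rim 0.02186732426575319
foot top 0.021208989350317606 1802
plane [ 0.     -0.0023  0.0212]
lid z 0.09142869390908724 ((468.4981994628906, 145.9103546142578), 24.431997299194336)
```

It is fully home with the rim and foot top within 1 mm and flat. I centre, grip at 80 N and take the torque baseline.

Request:
jog_arm --pt "0 0 0 0.1 0 0 0" --pt "0 0 0 0 0 0 0" --pt "0 0 0 0 0 0 0" --pt "0 0 0 0 0 0 0" --pt "0 0 0 0 0 0 0" --pt "0 0 0 0 0 0 0" --pt "0 0 0 0 0 0 0" --grip_force 80

```text
t: 13.9
tool_pos: [0.4688, 0.1458, 0.0429]
tool_rot: [-1.272, -2.872, 0.001]
contact_force: [-3.5, -1.2, 5.5]
opening: 0.0419
```

```bash
python3 -c "
from h import *
go(.4693,.1455,.042)"
```

```text
t 13.90 pos [0.4688 0.1458 0.0429] yaw 132.23 tilt [-0.0004 -0.0003] q [ 0.15  -0.092  2.063 -0.     1.171 -0.587] F [-3.5 -1.2  5.5] Tz [-0.216  0.565 -0.02 ] open 0.0419
shift cm [-0.06  0.02  0.09]
```

Request:
jog_arm --pt "0 0 0.05 0 0 0 0" --pt "0 0 0.1 0 0 0 0" --pt "0 0 0.1 0 0 0 0" --pt "0 0 0.1 0 0 0 0" --pt "0 0 0.1 0 0 0 0" --pt "0 0 0.1 0 0 0 0" --pt "0 0 0.05 0 0 0 0" --pt "0 0 0 0 0 0 0"

```text
t: 14.57
tool_pos: [0.4693, 0.146, 0.0428]
tool_rot: [2.065, 2.367, 0.002]
contact_force: [-0.8, 0.5, 2.6]
opening: 0.0419
```

```bash
python3 -c "
from h import *
go(.4693,.1455,.042); print(ctrl.get_obs()['effort'].round(3))"
```

```text
t 14.57 pos [0.4693 0.146  0.0428] yaw 97.80 tilt [0.0013 0.0004] q [ 0.15  -0.091  2.062  0.     1.169  0.014] F [-0.8  0.5  2.6] Tz [-0.029  0.063 -0.044] open 0.0419
shift cm [-0.05 -0.01  0.08]
[ 7.2000e-02 -2.7029e+01 -3.1263e+01  2.1000e-02 -1.3300e-01  3.2300e-01]
```

```bash
cat > tq.py <<'E'
from h import *
A=[]
for i in range(4):
    o=ctrl.get_obs(); A.append([*o["wrist_torque"],o["effort"][5],*o["contact_force"]])
    if i<3: vision.get_image("top")
Rt=R.from_rotvec(o["tool_rot"]).as_matrix()
print("t %.2f yaw %.2f q6 %.3f"%(o["t"],np.degrees(np.arctan2(Rt[1,0],Rt[0,0])),o["q"][5]),"open %.4f"%o["opening"],"pos",o["tool_pos"].round(4))
print("tx ty tz eff6 F"); print(np.round(A,3)); print("mean",np.mean(A,0).round(3))
E
python3 tq.py
```

```text
t 14.72 yaw 97.91 q6 0.012 open 0.0419 pos [0.4693 0.146  0.0429]
tx ty tz eff6 F
[[-0.029  0.063 -0.044  0.323 -0.83   0.491  2.642]
 [ 0.    -0.013 -0.078  0.075 -1.184 -1.028  2.916]
 [-0.05  -0.028 -0.081 -0.023 -0.387  0.842  2.72 ]
 [-0.003 -0.059 -0.038 -0.033 -1.256  0.118  2.763]]
mean [-0.02  -0.009 -0.06   0.086 -0.914  0.105  2.76 ]
```

Request:
jog_arm --pt "0 0 0.1 0 0 0 0" --pt "0 0 0.1 0 0 0 0" --pt "0 0 0.1 0 0 0 0" --pt "0 0 0 0 0 0 0" --pt "0 0 0 0 0 0 0"

```text
t: 15.13
tool_pos: [0.4696, 0.146, 0.0428]
tool_rot: [2.391, 2.036, 0.003]
contact_force: [1.8, 0.1, 2.0]
opening: 0.042
```

```bash
python3 tq.py
```

```text
t 15.28 yaw 80.77 q6 0.311 open 0.0421 pos [0.4696 0.146  0.0429]
tx ty tz eff6 F
[[-0.014 -0.497 -0.025  0.041  1.812  0.13   2.001]
 [ 0.012 -0.584  0.    -0.008  2.704 -0.389  2.535]
 [ 0.048 -0.662  0.048  0.038  3.162 -0.262  1.677]
 [ 0.041 -0.617  0.083  0.048  3.74  -0.281  1.75 ]]
mean [ 0.022 -0.59   0.027  0.03   2.854 -0.201  1.991]
```

Request:
jog_arm --pt "0 0 0.1 0 0 0 0" --pt "0 0 0.1 0 0 0 0" --pt "0 0 0 0 0 0 0" --pt "0 0 0 0 0 0 0"

```text
t: 15.62
tool_pos: [0.4693, 0.1459, 0.0429]
tool_rot: [2.583, 1.788, 0.001]
contact_force: [2.2, -0.6, 3.0]
opening: 0.0417
```

```bash
python3 tq.py
```

```text
t 15.77 yaw 69.32 q6 0.511 open 0.0417 pos [0.4693 0.1459 0.0428]
tx ty tz eff6 F
[[-0.069 -0.62  -0.055  0.055  2.181 -0.607  2.951]
 [-0.067 -0.569  0.035  0.009  2.091 -0.442  3.31 ]
 [-0.099 -0.577  0.072  0.047  2.294  0.026  2.377]
 [-0.105 -0.642  0.013  0.044  2.925 -0.673  3.444]]
mean [-0.085 -0.602  0.016  0.039  2.373 -0.424  3.02 ]
```

Request:
jog_arm --pt "0 0 0.1 0 0 0 0" --pt "0 0 0.1 0 0 0 0" --pt "0 0 0 0 0 0 0" --pt "0 0 0 0 0 0 0"

```text
t: 16.1
tool_pos: [0.4692, 0.1458, 0.0428]
tool_rot: [2.748, 1.521, 0.001]
contact_force: [2.4, -1.1, 3.9]
opening: 0.0417
```

```bash
python3 tq.py
```

```text
t 16.25 yaw 57.86 q6 0.711 open 0.0420 pos [0.4692 0.1458 0.0428]
tx ty tz eff6 F
[[-0.248 -0.618 -0.024  0.039  2.368 -1.101  3.89 ]
 [-0.258 -0.635 -0.03  -0.006  3.349 -0.312  4.463]
 [-0.286 -0.656  0.048  0.043  2.36  -0.354  4.986]
 [-0.244 -0.641  0.075  0.046  2.205 -0.092  4.258]]
mean [-0.259 -0.638  0.017  0.03   2.571 -0.465  4.4  ]
```

Request:
jog_arm --pt "0 0 0.1 0 0 0 0" --pt "0 0 0.1 0 0 0 0" --pt "0 0 0 0 0 0 0" --pt "0 0 0 0 0 0 0"

```text
t: 16.58
tool_pos: [0.4691, 0.1458, 0.0428]
tool_rot: [2.886, 1.239, 0.001]
contact_force: [2.8, -2.1, 5.8]
opening: 0.042
```

```bash
python3 tq.py
```

```text
t 16.73 yaw 46.46 q6 0.910 open 0.0418 pos [0.4691 0.1458 0.0428]
tx ty tz eff6 F
[[-0.424 -0.691 -0.017  0.04   2.809 -2.1    5.756]
 [-0.429 -0.721 -0.03  -0.039  3.185 -2.065  4.874]
 [-0.453 -0.662 -0.009 -0.019  2.984 -1.365  4.094]
 [-0.405 -0.625 -0.067 -0.017  2.986 -1.376  4.868]]
mean [-0.428 -0.675 -0.031 -0.009  2.991 -1.727  4.898]
```

Request:
jog_arm --pt "0 0 0.1 0 0 0 0" --pt "0 0 0.1 0 0 0 0" --pt "0 0 0 0 0 0 0" --pt "0 0 0 0 0 0 0"

```text
t: 17.07
tool_pos: [0.4692, 0.1456, 0.0428]
tool_rot: [2.995, 0.947, 0.001]
contact_force: [4.1, -2.1, 4.5]
opening: 0.0421
```

```bash
python3 tq.py
```

```text
t 17.22 yaw 35.10 q6 1.108 open 0.0414 pos [0.4692 0.1456 0.0428]
tx ty tz eff6 F
[[-0.661 -0.726 -0.094  0.021  4.136 -2.142  4.468]
 [-0.664 -0.769  0.022 -0.033  3.375 -3.253  5.444]
 [-0.66  -0.768 -0.036 -0.043  3.64  -2.386  5.674]
 [-0.624 -0.693 -0.041 -0.044  3.89  -2.583  5.282]]
mean [-0.652 -0.739 -0.037 -0.025  3.76  -2.591  5.217]
```

Request:
jog_arm --pt "0 0 0.1 0 0 0 0" --pt "0 0 0.1 0 0 0 0" --pt "0 0 0 0 0 0 0" --pt "0 0 0 0 0 0 0"

```text
t: 17.55
tool_pos: [0.4693, 0.1454, 0.0428]
tool_rot: [3.074, 0.643, 0.001]
contact_force: [4.1, -3.2, 5.0]
opening: 0.0417
```

```bash
python3 tq.py
```

```text
t 17.70 yaw 23.64 q6 1.308 open 0.0421 pos [0.4693 0.1455 0.0428]
tx ty tz eff6 F
[[-0.695 -0.719 -0.012  0.01   4.103 -3.199  5.03 ]
 [-0.707 -0.724 -0.041 -0.035  4.208 -3.735  4.663]
 [-0.764 -0.751 -0.065 -0.043  4.554 -4.01   4.428]
 [-0.739 -0.812  0.014 -0.044  3.899 -2.504  5.669]]
mean [-0.726 -0.752 -0.026 -0.028  4.191 -3.362  4.947]
```

Request:
jog_arm --pt "0 0 0.1 0 0 0 0" --pt "0 0 0.1 0 0 0 0" --pt "0 0 0 0 0 0 0" --pt "0 0 0 0 0 0 0"

```text
t: 18.03
tool_pos: [0.4691, 0.1456, 0.0428]
tool_rot: [3.123, 0.334, 0.001]
contact_force: [4.0, -2.8, 5.0]
opening: 0.0418
```

```bash
python3 tq.py
```

```text
t 18.18 yaw 12.21 q6 1.508 open 0.0419 pos [0.4691 0.1456 0.0428]
tx ty tz eff6 F
[[-0.683 -0.621  0.078  0.157  3.959 -2.78   5.012]
 [-0.62  -0.607  0.086  0.113  2.727 -2.104  5.023]
 [-0.603 -0.65   0.075  0.105  3.394 -3.594  5.498]
 [-0.585 -0.594  0.135  0.104  3.885 -3.037  5.16 ]]
mean [-0.623 -0.618  0.094  0.12   3.491 -2.879  5.173]
```

The torque starts rising at 2.09 rad turned (about 0.10 N m, seen in both the wrist and joint 6). Small steps from here.

Request:
jog_arm --pt "0 0 0.05 0 0 0 0" --pt "0 0 0.05 0 0 0 0" --pt "0 0 0 0 0 0 0" --pt "0 0 0 0 0 0 0"

```text
t: 18.52
tool_pos: [0.4694, 0.1455, 0.0429]
tool_rot: [3.135, 0.178, 0.002]
contact_force: [5.0, -3.6, 4.7]
opening: 0.0416
```

```bash
python3 tq.py
```

```text
t 18.67 yaw 6.51 q6 1.607 open 0.0416 pos [0.4694 0.1455 0.0429]
tx ty tz eff6 F
[[-0.675 -0.789  0.245  0.278  4.954 -3.562  4.712]
 [-0.645 -0.729  0.236  0.257  4.763 -3.556  5.756]
 [-0.697 -0.755  0.242  0.253  4.707 -2.796  5.749]
 [-0.7   -0.804  0.289  0.253  4.556 -3.27   4.954]]
mean [-0.679 -0.769  0.253  0.26   4.745 -3.296  5.293]
```

Request:
jog_arm --pt "0 0 0.04 0 0 0 0" --pt "0 0 0.04 0 0 0 0" --pt "0 0 0 0 0 0 0" --pt "0 0 0 0 0 0 0"

```text
t: 19.0
tool_pos: [0.4696, 0.1457, 0.0429]
tool_rot: [3.141, 0.053, 0.003]
contact_force: [5.4, -2.3, 4.4]
opening: 0.0417
```

```bash
python3 tq.py
```

```text
t 19.15 yaw 1.94 q6 1.687 open 0.0421 pos [0.4696 0.1457 0.0429]
tx ty tz eff6 F
[[-0.477 -0.833  0.391  0.385  5.4   -2.298  4.368]
 [-0.434 -0.866  0.339  0.368  5.227 -1.45   4.751]
 [-0.468 -0.881  0.345  0.366  4.527 -1.814  4.128]
 [-0.471 -0.882  0.38   0.365  5.271 -2.315  4.809]]
mean [-0.463 -0.866  0.364  0.371  5.106 -1.969  4.514]
```

Request:
jog_arm --pt "0 0 0.04 0 0 0 0" --pt "0 0 0.03 0 0 0 0" --pt "0 0 0 0 0 0 0" --pt "0 0 0 0 0 0 0" --pt "0 0 0 0 0 0 0"

```text
t: 19.57
tool_pos: [0.4696, 0.1458, 0.0429]
tool_rot: [3.141, -0.056, 0.003]
contact_force: [5.0, -1.8, 4.5]
opening: 0.0421
```

```bash
python3 tq.py
```

```text
t 19.72 yaw -2.04 q6 1.757 open 0.0418 pos [0.4696 0.1458 0.0429]
tx ty tz eff6 F
[[-0.493 -0.815  0.46   0.481  5.048 -1.798  4.481]
 [-0.422 -0.806  0.476  0.481  4.933 -1.829  4.098]
 [-0.392 -0.897  0.436  0.481  5.147 -1.47   5.128]
 [-0.457 -0.879  0.445  0.481  6.217 -1.09   3.407]]
mean [-0.441 -0.849  0.454  0.481  5.336 -1.547  4.279]
```

It holds steady at 0.45–0.48 N m, inside the snug window. I hold a moment longer, let go and withdraw straight up.

Request:
jog_arm --pt "0 0 0 0 0 0 0" --pt "0 0 0 0 0 0 0" --pt "0 0 0 0 0 0 0" --pt "0 0 0 0 0 0 1" --pt "0 0 0 0 0 0 1" --pt "0 0 0 0 0 0 1" --pt "0 0 0 0 0 0 1" --pt "0 0 0 0 0 0 1" --pt "0 0 0 0 0 0 1" --pt "0 0 0 0 0 0 1"

```text
t: 20.55
tool_pos: [0.4685, 0.1459, 0.0423]
tool_rot: [-3.141, 0.066, 0.001]
contact_force: [0.4, -0.4, -0.2]
opening: 0.0851
```

Request:
jog_arm --pt "0 0 0 0 0 -1 1" --pt "0 0 0 0 0 -1.5 1" --pt "0 0 0 0 0 -2.5 1" --pt "0 0 0 0 0 -3 1" --pt "0 0 0 0 0 -3 1" --pt "0 0 0 0 0 -3 1" --pt "0 0 0 0 0 -2 1" --pt "0 0 0 0 0 0 1" --pt "0 0 0 0 0 0 1" --pt "0 0 0 0 0 0 1"

```text
t: 21.38
tool_pos: [0.4682, 0.1458, 0.2017]
tool_rot: [3.141, -0.066, -0.002]
contact_force: [-0.3, 0.0, -0.9]
opening: 0.0852
```

```bash
python3 seat.py; python3 - <<'E'
from h import *
im,_=vision.get_image("wrist"); im2,_=vision.get_image("scene")
cv2.imwrite("pics/w6.png",np.hstack([cv2.resize(im,(400,300)),cv2.resize(im2[150:330,160:400],(400,300),interpolation=cv2.INTER_CUBIC)])[...,::-1])
E
```

```text
t 21.38 pos [0.4682 0.1458 0.2017] yaw -2.42 tilt [-0.0012 -0.0001] q [ 0.15  -0.268  1.934  0.     1.476  1.763] F [-0.3  0.  -0.9] Tz [0.009 0.019 0.045] open 0.0852
shift cm [ 0.13  0.02 15.97]
rim 0.02186619662748801
foot top 0.02123802200712191 562
plane [-0.0083  0.0102  0.0214]
lid z 0.09151047458595007 ((469.33258056640625, 145.69822692871094), 23.004993438720703)
```

View pics/w6.png

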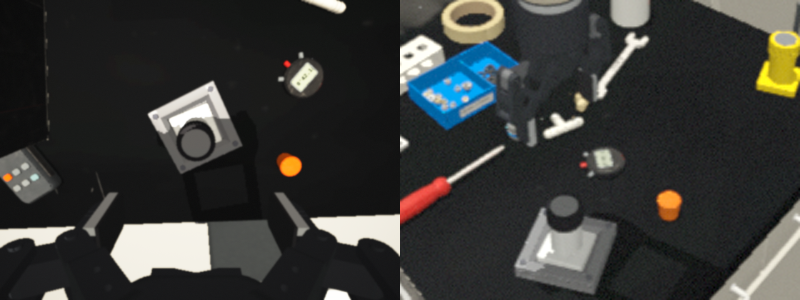

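The canister stands upright in the holder at (195,138), with the lid on and the gripper well clear. The stopwatch, stopper and yellow look-alike are where they were, so I hand in.

```bash
python3 -c "
from station import ctrl
print(ctrl.finish_job())"
```

```text
the job is handed in; nothing more can be done
None
```

The canister is upright and fully home in the square holder, and its lid is screwed down snug. I handed the job in at about 21.5 s, with the gripper open and well clear.

- **Seating:** the foot top was 0.6 mm below the rim after I let go (they should be level), and the lid top was at 91.5 mm (should be 90). My last check, from higher up, found the same.
- **Lid:** in one grip it turned 2.34 rad clockwise. Torque stayed low until about 2.1 rad, then climbed steadily. It held at 0.45 N m at the wrist and 0.48 N m at joint 6 for over half a second before release, and no reading was above 0.48 N m. From the torque the gasket went in by about 0.4–0.5 mm; that could not be seen.
- **Other things:** in the last picture the stopwatch, stopper and yellow look-alike looked undisturbed. I judged that by eye and did not measure it.

**What disagreed:** `ctrl.tcp_to_tips` says the fingertips are 22 mm ahead of the TCP, but the cameras showed them about 18 mm behind it when shut. The first grip therefore closed on air just above the lid, with no contact force. I corrected for the 40 mm difference and the second grip held. The torque slope also read about 1.4–1.7 N m per rad, a little under the stated 1.8.

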